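Make up two furniture feet

TASK

Make up the two armchair feet that stand bolt up on the upholstery bench. Over the bolt of the square foot put the square steel plate first, then the black rubber ring, then the hexagonal collar; over the bolt of the round foot put the flat round steel disc first, then the tall wooden sleeve. Set each piece down flat on the one below (turned any way round) without dropping it, and leave the tin, the staple gun and the scissors where they are.

Things in the scene. Friction and masses are not known exactly. Their poses are not given: they have to be found in the camera images.
- square_foot: Square furniture foot of dark wood, 76 x 76 mm in plan (sides along its x and y); it stands bolt up, fixed to the bench. Wooden body 36 mm high; a vertical steel bolt of 12 mm diameter in its centre stands 52 mm above the wood (tip 88 mm above the bench), the last 8 mm tapering to 6 mm diameter. Origin: centre of the underside, on the bolt's axis; z up. It is in a different place and turn each time.
- round_foot: Round furniture foot (bun foot) of dark wood, 84 mm in diameter at its widest (16 mm up), 78 mm at the top; it stands bolt up, fixed to the bench. Wooden body 36 mm high; a vertical steel bolt of 12 mm diameter in its centre stands 52 mm above the wood (tip 88 mm above the bench), the last 8 mm tapering to 6 mm diameter. Origin: centre of the underside, on the bolt's axis; z up. It is in a different place each time.
- square_plate: Square steel plate 58 x 58 x 12 mm (sides along its x and y) with a plain through bore of 26 mm diameter in the middle; 0.14 to 0.28 kg. Loose; starts lying flat on the bench, bore vertical. Origin: centre of the underside; z along the bore, up.
- round_disc: Flat round steel disc, 60 mm in diameter, 12 mm thick, with a plain through bore of 26 mm; 0.13 to 0.25 kg. Loose; starts lying flat on the bench, bore vertical. Origin: centre of the underside; z along the bore, up.
- rubber_ring: Thick black ring of hard rubber (does not give), 54 mm in diameter, 20 mm high, plain through bore of 26 mm; about 50 g. Loose; starts lying flat on the bench, bore vertical. Origin: centre of the underside; z along the bore, up.
- hex_collar: Hexagonal steel collar like a big nut without thread, 42 mm across the flats (one pair of flats square to its x axis, the others every 60 degrees), 16 mm high, hexagonal through bore 26 mm across its flats; about 90 g. Loose; starts lying flat on the bench, bore vertical. Origin: centre of the underside; z along the bore, up.
- wood_sleeve: Tall pale wooden sleeve, 40 mm in diameter, 30 mm high, plain through bore of 26 mm; about 30 g. Loose; starts lying flat on the bench, bore vertical. Origin: centre of the underside; z along the bore, up.
- tin: Closed round tin of tacks, grey with a bright lid, 65 mm in diameter, 35 mm high; it stands among the parts and is not to be moved. Origin: centre of the underside.
- staple_gun: Teal pneumatic staple gun lying on its side beyond the parts, about 280 mm long (along its y), up to 135 mm across and 40 mm high; not to be moved. Origin: about its middle, on the bench.
- scissors: Scissors with black handle loops, lying flat beyond the parts, 235 mm long (along its x, points to +x), 12 mm high; not to be moved. Origin: at the pivot, on the bench.

How it is judged (in metres and radians):
At the end, for the whole second after the job is handed in: Undersides above the bench: on the square foot plate 36, rubber ring 48, hex collar 68 mm; on the round foot disc 36, sleeve 48 mm; each within 3 mm, centred on the bolt within 10 mm, flat within 0.1 rad, at rest and released, turned any way; the feet may be made up in any order (horizontal distance between each of square_plate, rubber_ring, hex_collar and square_foot below 0.01 m and height (world z) of square_plate between 0.033 and 0.039 m and angle between each of square_plate, rubber_ring, hex_collar, round_disc, wood_sleeve's own z axis and vertical below 0.1 rad and linear speed of each of square_plate, rubber_ring, hex_collar, round_disc, wood_sleeve below 0.02 m/s and height (world z) of rubber_ring between 0.045 and 0.051 m and height (world z) of hex_collar between 0.065 and 0.071 m and horizontal distance between each of round_disc, wood_sleeve and round_foot below 0.01 m and height (world z) of round_disc between 0.033 and 0.039 m and height (world z) of wood_sleeve between 0.045 and 0.051 m); the robot touches nothing.
It fails at once if the tin is shifted by more than 3 cm (distance of tin from where it was at the start of the episode above 0.03 m).
It fails at once if the staple gun is shifted by more than 3 cm (distance of staple_gun from where it was at the start of the episode above 0.03 m).
It fails at once if the scissors is shifted by more than 3 cm (distance of scissors from where it was at the start of the episode above 0.03 m).
It fails at once if a part is dropped from more than about 4 cm (falls freely faster than 0.9 m/s) ((linear speed of square_plate above 0.9 m/s and contact force between the fingers and square_plate below 0.05 N) or (linear speed of rubber_ring above 0.9 m/s and contact force between the fingers and rubber_ring below 0.05 N) or (linear speed of hex_collar above 0.9 m/s and contact force between the fingers and hex_collar below 0.05 N) or (linear speed of round_disc above 0.9 m/s and contact force between the fingers and round_disc below 0.05 N) or (linear speed of wood_sleeve above 0.9 m/s and contact force between the fingers and wood_sleeve below 0.05 N)).
It also fails if it takes over 112 s, if anything falls off the work surface, if the arm or the gripper's body presses on something with over 40 N, if the wrist force passes 120 N, or if a joint passes its speed limit or range.

ROBOT

A 6-joint arm with a two-finger parallel gripper is mounted at the origin on the work surface. World frame = base frame: x ahead of the robot, y to its left, z up, the work surface at z = 0. Lengths are in m, angles in degrees, forces in N, time in s.
With the tool pointing down it reaches from about 0.375 to 0.9 m from the base axis. Payload 3.1 kg.
Tool frame: the origin (TCP) lies on the centre line of the jaws, within the pads' length; the fingertips stand finger_overhang ahead of it and the grasp point (between the pads) lies 5 mm behind it (finger_overhang is the distance from the TCP to the fingertips, in m); z points along the fingers, y is the line along which they close (so a half turn about z gives the same grasp; the last joint's range is limited). The gripper opens to 87 mm and grips with 3 to 60 N. Pads are 19 mm wide; open, the fingers measure 117 mm over their backs; the gripper's body (75 mm by 190 mm) begins 51 mm behind the grasp point.
Start: joints at [55.147, 30.224, 82.088, -0, 67.689, -10.227], TCP at [0.26, 0.568, 0.237] pointing down, gripper open.
Joint ranges: [-176.69, 176.69], [-43.24, 126.21], [12.49, 139.97], [-82, 262], [0, 151.66], [-163.58, 163.58]. Speed limits (degrees/s): [159.86, 159.86, 180, 180, 180, 180].

INTERFACE

Orientations are given as a 3x3 rotation matrix whose columns are the frame's x, y, z axes.
In Python, from rig import read_state, capture, calibration, hand_in, finger_overhang gives the robot as it stands.
- The arm moves only by the tool send_rows, never from a script. Its argument "plan" is a list of rows, each a list of 5 numbers: the closure in counts, from 0 (fully open) to 255 (shut), then the shift along the tool's x, y, z in m, then the turn about the tool's z in rad. A call has 1 to 20 rows; each row shifts and turns the commanded pose from where the row before left it, along the tool's axes as they then stand; what a row does not reach is not made up. A row lasts 1/12 s, in which the tool goes at most 41.7 mm and 7.16 degrees, less where a joint would pass 70% of its speed; a pose out of reach is approached as far as the arm can. A call is refused whole if a number of a shift passes 0.0417 or a number of a turn 0.125, either way. A call with a gripper value outside its range is refused whole. The fingers move at their own pace and stop on an object; the grip force is fixed at half the most. Time passes only in rows, so rows that do not move let the fingers close. It gives the time, the measured TCP pose, the force, the opening and the grip force at its end, in the units of the state.
- read_state(): the state, without advancing time (a new reading comes with each control period).
- capture(name): name is "scene" or "top" or "wrist"; returns (picture, depth): 420x560x3 uint8, blue, green, red; 420x560 float32, m along the optical axis (not along the pixel's ray), 0 where there is no reading.
- calibration(name): a dict with "fx", "fy", "cx", "cy" (pixels), "dist_coeffs" ([k1, k2, p1, p2, k3] as OpenCV has them; the pictures are not rectified), "xyz" and "rotation" of the camera in the world. Camera axes: x right, y down, z forward; pixel columns grow to the right and rows downward; lengths in m; the calibration is good to about 2 mm. A picture is of the moment at which its call begins: read the wrist's pose just before it. calibration takes no time and is no camera call; for the wrist camera it gives the pose at the moment of the call.
- hand_in(): hands the job in; it is judged then, once.
The state is a dict: "time_s": time; "joint_positions": joint angles; "qvel": joint speeds; "tau": joint torques, N m; "position": TCP position; "tcp_rot": TCP orientation; "force": force on the tool from outside, world axes, zero at the start; "moment": the same for the moment, N m; "opening": opening from 0.0 (shut) to 1.0 (fully open); "grasp_force": force on a finger pad.
Only numpy, scipy, OpenCV 4.12 (cv2) and the standard library are available. Lean on these libraries where they do the work, as an engineer would, in place of code of your own. Each camera call takes 0.05 s, during which the arm holds its last target. There are 200 camera calls.

## Working session

There is one attempt and no reset: what is moved stays moved. The work goes in short steps, Python scripts to look and compute and a tool call to move; the robot and the scene stay as the last step left them, time stands still between calls to the robot, and variables do not carry over. Pictures are saved under pics/ and viewed, at most 14 in all, crops included, and the job is handed in when it is done.

Besides the shell and the picture viewer there is one more tool, called after "Call:" in YAML: its name, and indented under it one key for each argument. send_rows: Moves the arm, as the interface text tells. Its arguments: {"type":"object","properties":{"plan":{"type":"array","items":{"type":"array","items":{"type":"number"}}}},"required":["plan"]}

```bash
mkdir -p pics; python3 - <<'E'
from rig import *
import cv2,json
s=read_state();print(s);print(finger_overhang)
for n in("top","scene","wrist"):
    c=calibration(n);print(n,c)
    p,d=capture(n);cv2.imwrite(f"pics/{n}0.png",p)
E
```

```text
{'time_s': 0.0, 'joint_positions': array([ 5.51480626e+01,  3.02782506e+01,  8.21543122e+01,  2.45975278e-03,
        6.76895618e+01, -1.02284942e+01]), 'qvel': array([ 0.12100937,  0.03494103,  0.00091023, -0.10475914, -0.0268901 ,
       -0.00110305]), 'tau': array([-1.46809482e-03, -4.40045285e+01, -1.76588988e+01,  6.31916709e-02,
        5.83793269e-02, -1.58177918e-04]), 'position': array([0.2599857 , 0.56760815, 0.23559079]), 'tcp_rot': array([[-9.09058638e-01,  4.16666327e-01, -1.25063998e-03],
       [ 4.16667995e-01,  9.09057095e-01, -1.72645782e-03],
       [ 4.17546307e-04, -2.09055304e-03, -9.99997728e-01]]), 'force': array([-0.28550832,  0.50794839, -0.50094407]), 'moment': array([-0.01997357, -0.02414813, -0.02210502]), 'grasp_force': 0.0, 'opening': 1.0006494772614587}
0.014
top {'fx': 468.0064472708778, 'fy': 468.0064472708778, 'cx': 275.64940584223075, 'cy': 209.49790329089808, 'dist_coeffs': array([-0.042534,  0.      ,  0.      ,  0.      ,  0.      ]), 'xyz': array([ 0.44379013, -0.01387485,  1.08702545]), 'rotation': array([[ 0.01268421, -0.98524104,  0.17070212
[... 216 characters left out ...]
t_coeffs': array([-0.12850713,  0.        ,  0.        ,  0.        ,  0.        ]), 'xyz': array([ 1.42076115, -0.0556243 ,  0.62697909]), 'rotation': array([[ 0.08241103,  0.58335262, -0.80802732],
       [ 0.99633792, -0.06676322,  0.05341741],
       [-0.02278532, -0.80947044, -0.58671836]])}
wrist {'fx': 327.99374518189273, 'fy': 327.99374518189273, 'cx': 279.7861229763101, 'cy': 216.2085585730265, 'dist_coeffs': array([0.00144393, 0.        , 0.        , 0.        , 0.        ]), 'xyz': array([0.18726   , 0.60060868, 0.38334174]), 'rotation': array([[ 0.41750105,  0.86929018,  0.26462701],
       [ 0.90867571, -0.39903463, -0.12279993],
       [-0.00115343,  0.29172924, -0.95650025]])}
```

View pics/top0.png

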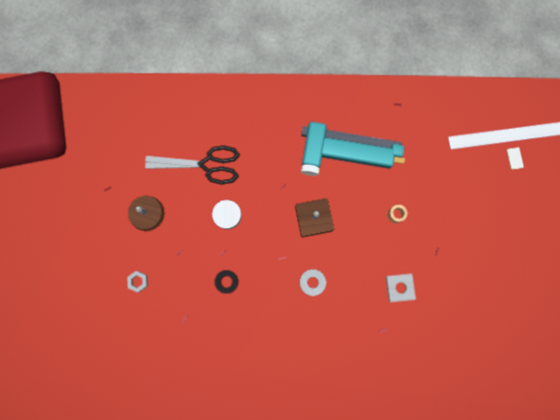

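View pics/scene0.png

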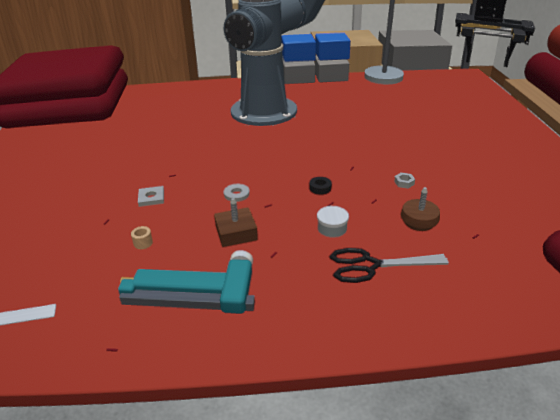

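The top view shows the hex (137,282), ring (227,282), disc (313,283), plate (401,288), sleeve (399,213), round foot (146,213), square foot (315,217) and tin (226,214). The scene view shows the same layout.

```bash
cat > h.py <<'E'
from rig import *
import cv2,numpy as np
def ray(c,uv,z):
    K=np.array([[c["fx"],0,c["cx"]],[0,c["fy"],c["cy"]],[0,0,1]])
    n=cv2.undistortPoints(np.array(uv,float).reshape(-1,1,2),K,c["dist_coeffs"]).reshape(-1,2)
    d=np.c_[n,np.ones(len(n))]@np.array(c["rotation"]).T
    return c["xyz"]+d*((z-c["xyz"][2])/d[:,2])[:,None]
def notred(p):
    h=cv2.cvtColor(p,cv2.COLOR_BGR2HSV).astype(int)
    red=((h[...,0]<8)|(h[...,0]>172))&(h[...,1]>150)&(h[...,2]>120)
    return (~red).astype(np.uint8)
E
python3 - <<'E'
from h import *
c=calibration("top");p,d=capture("top");m=notred(p)
O=dict(hex=(137,282,.016),ring=(227,282,.02),disc=(313,283,.012),plate=(401,288,.012),sleeve=(399,213,.03),rfoot=(146,213,.036),sfoot=(315,217,.036),tin=(226,214,.035))
n,lab,st,ce=cv2.connectedComponentsWithStats(m)
for k,(u,v,z) in O.items():
    w=lab[v-20:v+21,u-20:u+21];ids=np.bincount(w[w>0]);l=ids.argmax()
    cs,_=cv2.findContours((lab==l).astype(np.uint8),cv2.RETR_EXTERNAL,cv2.CHAIN_APPROX_NONE)
    q=max(cs,key=len).reshape(-1,2);W=ray(c,q,z*.6)[:,:2].astype(np.float32)
    (x,y),(a,b),t=cv2.minAreaRect(W*1000)
    M=cv2.moments(cv2.convexHull(q));g=ray(c,[[M['m10']/M['m00'],M['m01']/M['m00']]],z*.6)[0]
    print(k,g[:2].round(4),'rect',round(x),round(y),round(a),round(b),round(t,1),'r',np.hypot(*g[:2]).round(3), 'hullpts', cv2.minEnclosingCircle(W)[1]*1000//1)
for nm,u,v in(("rf",140,210),("sf",316,214)):
    pa=p[v-22:v+23,u-25:u+26];cv2.imwrite(f"pics/{nm}.png",cv2.resize(pa,None,fx=7,fy=7,interpolation=cv2.INTER_CUBIC))
big=np.hstack([cv2.imread("pics/rf.png"),cv2.imread("pics/sf.png")]);cv2.imwrite("pics/bolts.png",big)
E
```

```text
hex [0.4601 0.3124] rect 461 312 50 46 3.2 r 0.556 hullpts 26.0
ring [0.4631 0.1074] rect 464 107 50 50 1.5 r 0.475 hullpts 26.0
disc [ 0.4635 -0.0898] rect 463 -90 61 62 0.7 r 0.472 hullpts 31.0
plate [ 0.4534 -0.2907] rect 454 -291 63 64 6.8 r 0.539 hullpts 42.0
sleeve [ 0.6235 -0.2858] rect 624 -285 40 47 26.8 r 0.686 hullpts 23.0
rfoot [0.617  0.2973] rect 617 297 81 80 3.1 r 0.685 hullpts 42.0
sfoot [ 0.6108 -0.0923] rect 611 -92 77 76 11.9 r 0.618 hullpts 51.0
tin [0.6166 0.1105] rect 617 110 70 70 78.1 r 0.626 hullpts 36.0
```

View pics/bolts.png

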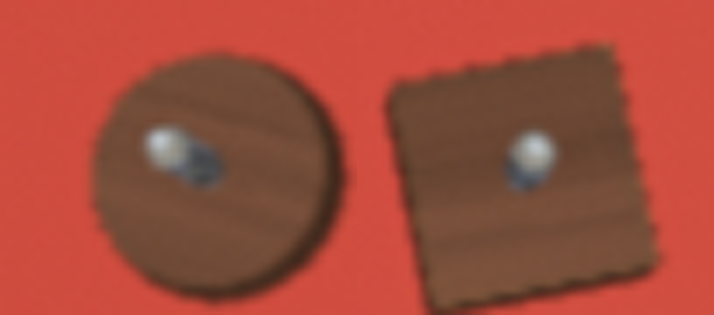

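```bash
python3 - <<'E'
from h import *
c=calibration("top")
print(ray(c,[[137.9,208],[316,212.7]],.086).round(4)); print(ray(c,[[144.0,211.6]],.037).round(4))
E
```

```text
[[ 0.6171  0.2967  0.086 ]
 [ 0.6112 -0.0918  0.086 ]]
[[0.6174 0.2973 0.037 ]]
```

Call:
send_rows:
  plan:
    - [0,0,0,0,-0.1075]
    - [0,0,0,0,-0.1075]
    - [0,0,0,0,-0.1075]
    - [0,0,0,0,-0.1075]
    - [0,-0.04,0,0,0]
    - [0,-0.04,0,0,0]
    - [0,-0.04,0,0,0]
    - [0,-0.04,0,0,0]
    - [0,-0.034,0,0,0]
    - [0,0,-0.04,0,0]
    - [0,0,-0.04,0,0]
    - [0,0,-0.04,0,0]
    - [0,0,-0.04,0,0]
    - [0,0,-0.04,0,0]
    - [0,0,-0.04,0,0]
    - [0,0,-0.04,0,0]
    - [0,0,-0.04,0,0]
    - [0,0,-0.04,0,0]
    - [0,0,-0.04,0,0]
    - [0,0,-0.04,0,0]

```text
time_s: 1.87
position: [0.454, 0.1264, 0.2366]
tcp_rot: [[-1.0, -0.001, 0.0], [-0.001, 1.0, -0.0], [-0.0, -0.0, -1.0]]
force: [-0.1, 0.0, 0.3]
opening: 1.001
grasp_force: 0.0
```

Call:
send_rows:
  plan:
    - [0,0,-0.04,0,0]
    - [0,0,-0.04,0,0]
    - [0,0,-0.04,0,0]
    - [0,0,-0.04,0,0]
    - [0,0,-0.04,0,0]
    - [0,0,-0.04,0,0]
    - [0,0,-0.04,0,0.02]
    - [0,0,-0.04,0,0]
    - [0,0,-0.04,0,0]
    - [0,0,-0.04,0.04,0]
    - [0,0,-0.017,0.04,0]
    - [0,0,0,0,-0.12]
    - [0,0,0,0,0]
    - [0,0,0,0,0]

```text
time_s: 3.03
position: [0.4519, -0.2776, 0.1683]
tcp_rot: [[-0.995, -0.097, -0.001], [-0.097, 0.995, 0.001], [0.001, 0.001, -1.0]]
force: [0.4, -0.4, 0.9]
opening: 0.999
grasp_force: 0.0
```

```bash
cat >> h.py <<'E'
def wrist(name,z,seed,view=True):
    """seed: expected world xy; contour of the non-red blob there, at height z"""
    s=read_state();c=calibration("wrist");p,d=capture("wrist");cv2.imwrite(f"pics/{name}.png",p)
    n,lab=cv2.connectedComponents(notred(p))
    # project seed into picture
    R=np.array(c["rotation"]);q=R.T@(np.array([*seed,z])-c["xyz"]);u=int(c["fx"]*q[0]/q[2]+c["cx"]);v=int(c["fy"]*q[1]/q[2]+c["cy"])
    w=lab[max(0,v-30):v+31,max(0,u-30):u+31];l=np.bincount(w[w>0]).argmax()
    cs,_=cv2.findContours((lab==l).astype(np.uint8),cv2.RETR_CCOMP,cv2.CHAIN_APPROX_NONE)
    cs=sorted(cs,key=cv2.contourArea)[::-1]
    print("tcp",s["position"].round(4),"yaw_y",np.degrees(np.arctan2(s["tcp_rot"][1,1],s["tcp_rot"][0,1])).round(2),"seedpx",u,v)
    for k in cs[:2]:
        W=ray(c,k.reshape(-1,2),z)[:,:2].astype(np.float32)*1000
        M=cv2.moments(cv2.convexHull(W));print("rect",cv2.minAreaRect(W),"centroid",M["m10"]/M["m00"],M["m01"]/M["m00"])
        T=[np.ptp(W@[np.cos(t),np.sin(t)]) for t in np.radians(range(180))];print("min width at deg",int(np.argmin(T)),min(T).round(1),"max",max(T).round(1))
E
python3 -c "
from h import *
wrist('w1',.012,(.4534,-.2907))"
```

```text
tcp [ 0.4519 -0.2776  0.1683] yaw_y 95.55 seedpx 266 203
rect ((454.7219543457031, -291.2353210449219), (61.40195846557617, 59.6373176574707), 6.3797407150268555) centroid 454.59547951221083 -291.10528495495504
min width at deg 96 59.8 max 83.4
rect ((453.63653564453125, -291.2113342285156), (23.344499588012695, 22.192920684814453), 49.60098648071289) centroid 453.60092263406574 -291.08836294611507
min width at deg 5 21.8 max 25.2
```

View pics/w1.png

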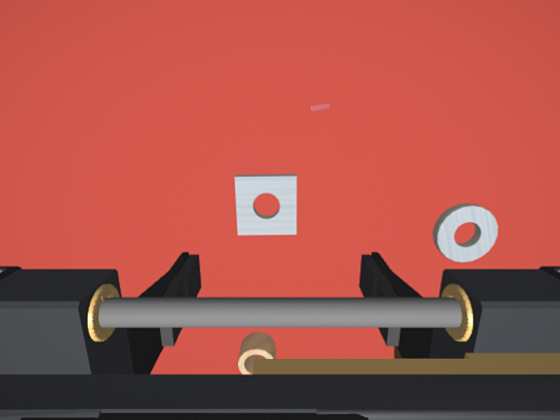

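Call:
send_rows:
  plan:
    - [0,-0.0014,-0.0137,0.02,0]
    - [0,0,0,0.04,0]
    - [0,0,0,0.04,0]
    - [0,0,0,0.03,0]
    - [0,0,0,0.015,0]
    - [0,0,0,0.007,0]
    - [0,0,0,0,0]
    - [0,0,0,0,0]
    - [255,0,0,0,0]
    - [255,0,0,0,0]
    - [255,0,0,0,0]
    - [255,0,0,0,0]
    - [255,0,0,0,0]
    - [255,0,0,0,0]

```text
time_s: 4.25
position: [0.4549, -0.2911, 0.0172]
tcp_rot: [[-0.995, -0.1, 0.0], [-0.1, 0.995, -0.0], [-0.0, -0.0, -1.0]]
force: [0.5, -0.3, 2.7]
opening: 0.666
grasp_force: 30.0
```

Call:
send_rows:
  plan:
    - [255,0,0,-0.02,0]
    - [255,0,0,-0.04,0]
    - [255,0,0,-0.04,0]
    - [255,0,0,-0.025,0]
    - [255,-0.0125,0.013,0,0]
    - [255,-0.025,0.0261,0,0]
    - [255,-0.025,0.0261,0,0]
    - [255,-0.025,0.0261,0,0]
    - [255,-0.025,0.0261,0,0]
    - [255,-0.025,0.0261,0,0]
    - [255,-0.025,0.0261,0,0]
    - [255,-0.0125,0.013,0,0]
    - [255,0,0,0,0]
    - [255,0,0,0,0]
    - [255,0,0,0,0]

```text
time_s: 5.5
position: [0.6095, -0.0921, 0.141]
tcp_rot: [[-0.995, -0.1, -0.002], [-0.1, 0.995, 0.0], [0.002, 0.0, -1.0]]
force: [-0.2, -0.5, -2.1]
opening: 0.663
grasp_force: 30.0
```

```bash
python3 - <<'E'
from h import *
p,_=capture("wrist");p2,_=capture("scene")
cv2.imwrite("pics/w2.png",np.hstack([p[150:,100:460],cv2.resize(p2[130:270,150:330],None,fx=2,fy=2)[:270]]))
E
```

```text
(no output)
```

View pics/w2.png

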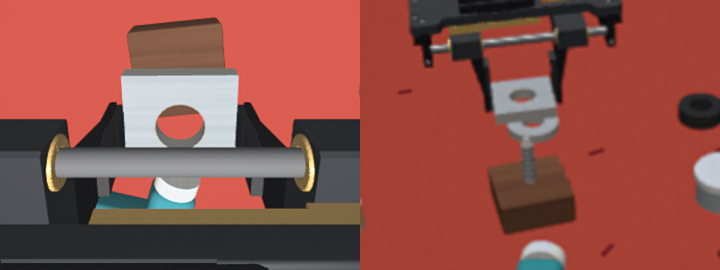

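The plate hangs level and its bore sits over the bolt in both views, so I lower it.

Call:
send_rows:
  plan:
    - [255,-0.0015,0,0.02,0]
    - [255,0,0,0.02,0]
    - [255,0,0,0.02,0]
    - [255,0,0,0.015,0]
    - [255,0,0,0.008,0]
    - [255,0,0,0.0045,0]
    - [255,0,0,0,0]
    - [255,0,0,0,0]

```text
time_s: 6.27
position: [0.6126, -0.0924, 0.0549]
tcp_rot: [[-0.995, -0.099, 0.001], [-0.099, 0.995, -0.001], [-0.001, -0.001, -1.0]]
force: [0.6, 0.3, -1.5]
opening: 0.662
grasp_force: 30.0
```

Call:
send_rows:
  plan:
    - [255,0,0,0.0015,0]
    - [255,0,0,0,0]
    - [255,0,0,0,0]
    - [0,0,0,0,0]
    - [0,0,0,0,0]
    - [0,0,0,0,0]
    - [0,0,0,0,0]
    - [0,0,0,-0.03,0]
    - [0,0,0,-0.04,0]
    - [0,0,0,-0.04,0]
    - [0,0,0,0,0.1]
    - [0,0,0,0,0]

```text
time_s: 7.27
position: [0.6141, -0.0923, 0.1662]
tcp_rot: [[-1.0, 0.001, 0.007], [0.001, 1.0, -0.002], [-0.007, -0.002, -1.0]]
force: [-0.2, -0.3, -0.5]
opening: 0.992
grasp_force: 0.0
```

```bash
cat >> h.py <<'E'
def stack(name,seed,px=70):
    "height map check with the top depth: gives mean height and centroid by level"
    c=calibration("top");p,d=capture("top")
    v,u=np.mgrid[:420,:560];K=np.array([[c["fx"],0,c["cx"]],[0,c["fy"],c["cy"]],[0,0,1]])
    n=cv2.undistortPoints(np.c_[u.ravel(),v.ravel()].astype(float).reshape(-1,1,2),K,c["dist_coeffs"]).reshape(-1,2)
    P=(np.c_[n,np.ones(len(n))]*d.reshape(-1,1))@np.array(c["rotation"]).T+c["xyz"]
    k=(d.ravel()>0)&(np.hypot(P[:,0]-seed[0],P[:,1]-seed[1])<.05);Q=P[k]
    h,e=np.histogram(Q[:,2]*1000,bins=range(-4,140,4))
    for a,b in zip(e,h):
        if b>15:
            m=(Q[:,2]*1000>=a)&(Q[:,2]*1000<a+4);print(name,a,b,"z",(Q[m,2].mean()*1000).round(1),"mid",(np.ptp(Q[m,:2],axis=0)/2+Q[m,:2].min(0)).round(4))
E
python3 -c "
from h import *
stack('sf',(.6112,-.092))"
```

```text
sf 32 16 z 34.3 mid [ 0.6261 -0.0924]
```

Call:
send_rows:
  plan:
    - [0,0.0215,0.0285,0,0]
    - [0,0.0215,0.0285,0,0]
    - [0,0.0215,0.0285,0,0]
    - [0,0.0215,0.0285,0,0]
    - [0,0.0215,0.0285,0,0]
    - [0,0.0215,0.0285,0,0]
    - [0,0.0215,0.0285,0,0]
    - [0,0,0,0,0]
    - [0,0,0,0,0]

```text
time_s: 8.07
position: [0.4588, 0.1091, 0.1614]
tcp_rot: [[-1.0, -0.006, -0.005], [-0.006, 1.0, -0.0], [0.005, -0.0, -1.0]]
force: [1.0, -0.0, 0.1]
opening: 0.996
grasp_force: 0.0
```

```bash
python3 -c "
from h import *
wrist('w3',.02,(.4635,.1074));stack('sf',(.6112,-.092))"
```

```text
tcp [0.4588 0.1091 0.1614] yaw_y 90.32 seedpx 278 213
rect ((463.506591796875, 105.88256072998047), (53.782814025878906, 53.942909240722656), 45.29366683959961) centroid 463.26969589631517 105.6771596739549
min width at deg 71 52.5 max 55.7
rect ((461.8560485839844, 105.43785095214844), (22.479978561401367, 22.562837600708008), 45.85194396972656) centroid 461.8999854055597 105.58835376351637
min width at deg 0 22.0 max 25.8
sf -4 114 z -1.4 mid [ 0.6101 -0.0916]
sf 0 154 z 1.5 mid [ 0.6119 -0.0914]
sf 4 16 z 5.7 mid [ 0.5976 -0.0922]
sf 28 24 z 30.8 mid [ 0.6095 -0.0914]
sf 32 225 z 34.5 mid [ 0.6115 -0.0923]
sf 36 215 z 37.5 mid [ 0.6098 -0.092 ]
sf 40 33 z 41.9 mid [ 0.6135 -0.0851]
sf 44 256 z 46.6 mid [ 0.6118 -0.0913]
sf 48 294 z 49.5 mid [ 0.611  -0.0912]
```

Call:
send_rows:
  plan:
    - [0,-0.004,-0.0034,0.02,0]
    - [0,0,0,0.04,0]
    - [0,0,0,0.04,0]
    - [0,0,0,0.025,0]
    - [0,0,0,0.012,0]
    - [0,0,0,0.0055,0]
    - [0,0,0,0,0]
    - [0,0,0,0,0]
    - [255,0,0,0,0]
    - [255,0,0,0,0]
    - [255,0,0,0,0]
    - [255,0,0,0,0]
    - [255,0,0,0,0]
    - [255,0,0,0,0]

```text
time_s: 9.33
position: [0.4658, 0.1045, 0.0206]
tcp_rot: [[-1.0, -0.0, 0.001], [-0.0, 1.0, 0.0], [-0.001, 0.0, -1.0]]
force: [-0.4, 0.7, 0.6]
opening: 0.629
grasp_force: 0.2
```

Call:
send_rows:
  plan:
    - [255,0,0,0,0]
    - [255,0,0,0,0]
    - [255,0,0,-0.02,0]
    - [255,0,0,-0.04,0]
    - [255,0,0,-0.04,0]
    - [255,0,0,-0.02,0]
    - [255,-0.0106,-0.0141,0,0]
    - [255,-0.0211,-0.0281,0,0]
    - [255,-0.0211,-0.0281,0,0]
    - [255,-0.0211,-0.0281,0,0]
    - [255,-0.0211,-0.0281,0,0]
    - [255,-0.0211,-0.0281,0,0]
    - [255,-0.0211,-0.0281,0,0]
    - [255,-0.0106,-0.0141,0,0]
    - [255,0,0,0,0]
    - [255,0,0,0,0]
    - [255,0,0,0,0]

```text
time_s: 10.75
position: [0.6118, -0.0913, 0.1394]
tcp_rot: [[-1.0, -0.0, -0.003], [-0.0, 1.0, 0.001], [0.003, 0.001, -1.0]]
force: [-0.4, -0.2, -1.4]
opening: 0.605
grasp_force: 30.0
```

```bash
python3 - <<'E'
from h import *
p,_=capture("wrist");p2,_=capture("scene")
cv2.imwrite("pics/w4.png",np.hstack([p[150:,100:460],cv2.resize(p2[130:270,150:330],None,fx=2,fy=2)[:270]]))
E
```

```text
(no output)
```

View pics/w4.png

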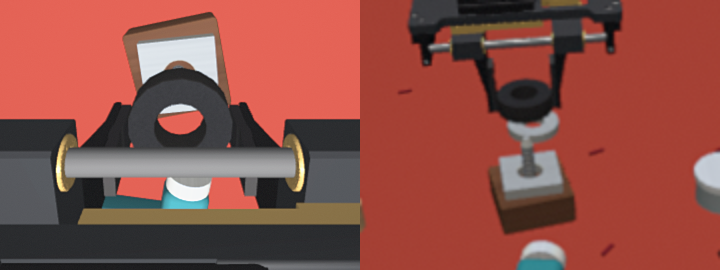

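Ring is level, its bore centred over the bolt.

Call:
send_rows:
  plan:
    - [255,-0.0015,-0.0005,0.02,0]
    - [255,0,0,0.02,0]
    - [255,0,0,0.015,0]
    - [255,0,0,0.008,0]
    - [255,0,0,0.0065,0]
    - [255,0,0,0,0]
    - [255,0,0,0,0]
    - [255,0,0,0,0]

```text
time_s: 11.52
position: [0.6156, -0.0929, 0.0717]
tcp_rot: [[-1.0, -0.001, 0.002], [-0.001, 1.0, -0.001], [-0.002, -0.001, -1.0]]
force: [0.5, 0.1, -0.6]
opening: 0.601
grasp_force: 30.0
```

Call:
send_rows:
  plan:
    - [255,0.002,0,0.0025,0]
    - [255,0,0,0,0]
    - [255,0,0,0,0]
    - [0,0,0,0,0]
    - [0,0,0,0,0]
    - [0,0,0,0,0]
    - [0,0,0,0,0]
    - [0,0,0,-0.03,0]
    - [0,0,0,-0.04,0]
    - [0,0,0,-0.03,0]

```text
time_s: 12.35
position: [0.6131, -0.093, 0.1698]
tcp_rot: [[-1.0, -0.0, 0.0], [-0.0, 1.0, -0.0], [-0.0, -0.0, -1.0]]
force: [-0.2, -0.9, 0.6]
opening: 0.981
grasp_force: 0.0
```

Call:
send_rows:
  plan:
    - [0,0.014,0.0368,0,0]
    - [0,0.014,0.0368,0,0]
    - [0,0.014,0.0368,0,0]
    - [0,0.014,0.0368,0,0]
    - [0,0.014,0.0368,0,0]
    - [0,0.014,0.0368,0,0]
    - [0,0.014,0.0368,0,0]
    - [0,0.014,0.0368,0,0]
    - [0,0.014,0.0368,0,0]
    - [0,0.014,0.0368,0,0]
    - [0,0.014,0.0368,0,0]
    - [0,0,0,0,0]
    - [0,0,0,0,0]
    - [0,0,0,0,0]

```text
time_s: 13.52
position: [0.4588, 0.3118, 0.1682]
tcp_rot: [[-1.0, -0.001, 0.0], [-0.001, 1.0, -0.0], [-0.0, -0.0, -1.0]]
force: [1.2, -0.3, -0.1]
opening: 0.997
grasp_force: 0.0
```

```bash
python3 -c "
from h import *
wrist('w5',.016,(.46,.312));stack('sf',(.6112,-.092))"
```

```text
tcp [0.4588 0.3118 0.1682] yaw_y 90.08 seedpx 280 205
rect ((460.3138427734375, 310.1276550292969), (52.16858673095703, 43.674705505371094), 6.658784866333008) centroid 460.495959894056 310.2233035210001
min width at deg 97 43.8 max 52.2
rect ((459.433349609375, 310.3061828613281), (22.19331932067871, 25.32478141784668), 37.46596145629883) centroid 459.3716223732786 310.14850718126587
min width at deg 157 21.7 max 26.5
sf -4 116 z -1.4 mid [ 0.6111 -0.0917]
sf 0 154 z 1.5 mid [ 0.6117 -0.0914]
sf 28 23 z 30.7 mid [ 0.6092 -0.0926]
sf 32 217 z 34.5 mid [ 0.6112 -0.0912]
sf 36 204 z 37.4 mid [ 0.6108 -0.0921]
sf 40 30 z 41.7 mid [ 0.6079 -0.0861]
sf 44 97 z 46.5 mid [ 0.6114 -0.0914]
sf 48 102 z 49.5 mid [ 0.611  -0.0912]
sf 60 20 z 62.4 mid [ 0.61   -0.0925]
sf 64 165 z 66.6 mid [ 0.6092 -0.0922]
sf 68 171 z 69.5 mid [ 0.6089 -0.092 ]
```

View pics/w5.png

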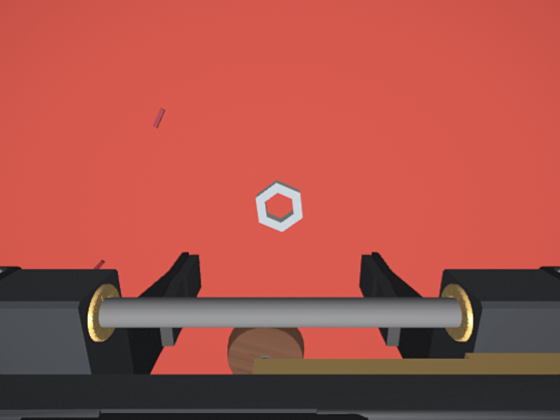

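Hex at (279,206), flats nearly facing the jaws, turned 7°. The ring sits at the right height (top 68 mm).

Call:
send_rows:
  plan:
    - [0,-0.001,-0.0016,0.02,-0.12]
    - [0,0,0,0.04,0]
    - [0,0,0,0.04,0]
    - [0,0,0,0.03,0]
    - [0,0,0,0.015,0]
    - [0,0,0,0.006,0]
    - [0,0,0,0,0]
    - [0,0,0,0,0]
    - [255,0,0,0,0]
    - [255,0,0,0,0]
    - [255,0,0,0,0]
    - [255,0,0,0,0]
    - [255,0,0,0,0]
    - [255,0,0,0,0]
    - [255,0,0,0,0]
    - [255,0,0,0,0]

```text
time_s: 14.95
position: [0.4598, 0.3103, 0.0173]
tcp_rot: [[-0.993, -0.12, -0.0], [-0.12, 0.993, 0.0], [0.0, 0.0, -1.0]]
force: [0.3, -0.7, 0.9]
opening: 0.478
grasp_force: 22.2
```

Call:
send_rows:
  plan:
    - [255,0,0,-0.02,0]
    - [255,0,0,-0.04,0]
    - [255,0,0,-0.04,0]
    - [255,0,0,-0.03,0]
    - [255,-0.0043,-0.0174,0,0]
    - [255,-0.0085,-0.0348,0,0]
    - [255,-0.0085,-0.0348,0,0]
    - [255,-0.0085,-0.0348,0,0]
    - [255,-0.0085,-0.0348,0,0]
    - [255,-0.0085,-0.0348,0,0]
    - [255,-0.0085,-0.0348,0,0]
    - [255,-0.0085,-0.0348,0,0]
    - [255,-0.0085,-0.0348,0,0]
    - [255,-0.0085,-0.0348,0,0]
    - [255,-0.0085,-0.0348,0,0]
    - [255,-0.0085,-0.0348,0,0]
    - [255,-0.0043,-0.0174,0,0]
    - [255,0,0,0,0]
    - [255,0,0,0,0]
    - [255,0,0,0,0]

```text
time_s: 16.62
position: [0.6101, -0.0907, 0.1467]
tcp_rot: [[-0.993, -0.12, -0.002], [-0.12, 0.993, 0.002], [0.002, 0.002, -1.0]]
force: [-0.3, 1.1, -0.4]
opening: 0.479
grasp_force: 30.0
```

```bash
python3 - <<'E'
from h import *
p,_=capture("wrist");p2,_=capture("scene")
cv2.imwrite("pics/w6.png",np.hstack([p[150:,100:460],cv2.resize(p2[130:270,150:330],None,fx=2,fy=2)[:270]]))
E
```

```text
(no output)
```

View pics/w6.png

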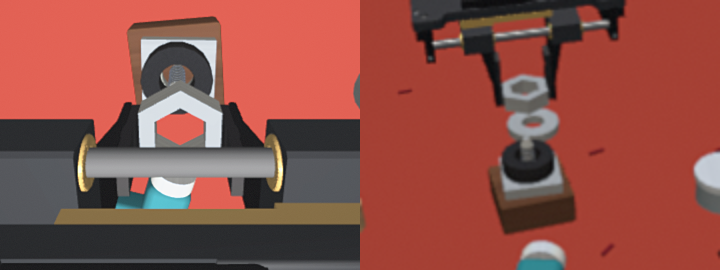

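Hex is level and lined up over the bolt.

Call:
send_rows:
  plan:
    - [255,-0.001,-0.001,0.02,0]
    - [255,0,0,0.015,0]
    - [255,0,0,0.012,0]
    - [255,0,0,0.008,0]
    - [255,0,0,0.004,0]
    - [255,0,0,0,0]
    - [255,0,0,0,0]
    - [255,0,0,0,0]

```text
time_s: 17.38
position: [0.613, -0.093, 0.089]
tcp_rot: [[-0.993, -0.12, 0.001], [-0.12, 0.993, -0.001], [-0.001, -0.001, -1.0]]
force: [-0.1, -0.3, -0.8]
opening: 0.482
grasp_force: 30.0
```

Call:
send_rows:
  plan:
    - [255,0.001,0,0.0032,0]
    - [255,0,0,0,0]
    - [255,0,0,0,0]
    - [0,0,0,0,0]
    - [0,0,0,0,0]
    - [0,0,0,0,0]
    - [0,0,0,0,0]
    - [0,0,0,-0.03,0]
    - [0,0,0,-0.04,0]
    - [0,0,0,-0.02,0.12]
    - [0,0.037,0,0,0]
    - [0,0.037,0,0,0]
    - [0,0.037,0.002,0,0]
    - [0,0.037,0,0,0]
    - [0,0,0,0,0]
    - [0,0,0,0,0]
    - [0,0,0,0,0]

```text
time_s: 18.8
position: [0.4647, -0.0917, 0.1757]
tcp_rot: [[-1.0, 0.0, 0.003], [0.0, 1.0, -0.001], [-0.003, -0.001, -1.0]]
force: [0.7, -0.3, 0.3]
opening: 0.995
grasp_force: 0.0
```

```bash
python3 -c "
from h import *
wrist('w7',.012,(.4635,-.09));stack('sf',(.6112,-.092))"
```

```text
tcp [ 0.4647 -0.0917  0.1757] yaw_y 89.99 seedpx 282 199
rect ((464.3765869140625, -90.89729309082031), (59.94398880004883, 60.51569747924805), 89.9510269165039) centroid 464.6672731797672 -90.82026301333937
min width at deg 91 59.9 max 61.6
rect ((463.9259338378906, -90.68161010742188), (23.92470359802246, 23.185203552246094), 44.55009460449219) centroid 463.9905262538661 -90.7753656718204
min width at deg 134 23.2 max 25.2
sf -4 83 z -1.4 mid [ 0.6132 -0.0915]
sf 0 114 z 1.7 mid [ 0.6138 -0.0914]
sf 28 20 z 31.0 mid [ 0.6118 -0.0926]
sf 32 179 z 34.4 mid [ 0.6114 -0.0923]
sf 36 212 z 37.3 mid [ 0.6098 -0.0921]
sf 40 23 z 41.8 mid [ 0.6137 -0.093 ]
sf 44 98 z 46.6 mid [ 0.6115 -0.0914]
sf 48 95 z 49.4 mid [ 0.6112 -0.0912]
sf 64 84 z 66.7 mid [ 0.6072 -0.0923]
sf 68 67 z 69.6 mid [ 0.6089 -0.092 ]
sf 76 19 z 78.2 mid [ 0.6075 -0.089 ]
sf 80 116 z 82.5 mid [ 0.6113 -0.0931]
sf 84 108 z 85.5 mid [ 0.6119 -0.0919]
```

Square foot stack complete (hex top 84 mm). Now the disc.

Call:
send_rows:
  plan:
    - [0,0,0.001,0.02,0]
    - [0,0,0,0.04,0]
    - [0,0,0,0.04,0]
    - [0,0,0,0.035,0]
    - [0,0,0,0.017,0]
    - [0,0,0,0.007,0]
    - [0,0,0,0,0]
    - [0,0,0,0,0]
    - [255,0,0,0,0]
    - [255,0,0,0,0]
    - [255,0,0,0,0]
    - [255,0,0,0,0]
    - [255,0,0,0,0]
    - [255,0,0,0,0]
    - [255,0,0,0,0]

```text
time_s: 20.15
position: [0.4637, -0.0902, 0.0162]
tcp_rot: [[-1.0, 0.0, 0.001], [0.0, 1.0, -0.0], [-0.001, -0.0, -1.0]]
force: [-0.0, 0.5, 0.7]
opening: 0.68
grasp_force: 30.0
```

Call:
send_rows:
  plan:
    - [255,0,0,-0.02,0]
    - [255,0,0,-0.04,0]
    - [255,0,0,-0.04,0]
    - [255,0,0,-0.03,0]
    - [255,-0.0064,0.0161,0,0]
    - [255,-0.0128,0.03225,0,0]
    - [255,-0.0128,0.03225,0,0]
    - [255,-0.0128,0.03225,0,0]
    - [255,-0.0128,0.03225,0,0]
    - [255,-0.0128,0.03225,0,0]
    - [255,-0.0128,0.03225,0,0]
    - [255,-0.0128,0.03225,0,0]
    - [255,-0.0128,0.03225,0,0]
    - [255,-0.0128,0.03225,0,0]
    - [255,-0.0128,0.03225,0,0]
    - [255,-0.0128,0.03225,0,0]
    - [255,-0.0064,0.0161,0,0]
    - [255,0,0,0,0]
    - [255,0,0,0,0]
    - [255,0,0,0,0]

```text
time_s: 21.82
position: [0.6156, 0.2959, 0.145]
tcp_rot: [[-1.0, -0.0, -0.003], [-0.0, 1.0, -0.002], [0.003, -0.002, -1.0]]
force: [0.2, 0.5, -1.3]
opening: 0.683
grasp_force: 30.0
```

```bash
python3 - <<'E'
from h import *
p,_=capture("wrist");p2,_=capture("scene")
cv2.imwrite("pics/w8.png",np.hstack([p[150:,100:460],cv2.resize(p2[120:260,330:510],None,fx=2,fy=2)[:270]]))
E
```

```text
(no output)
```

View pics/w8.png

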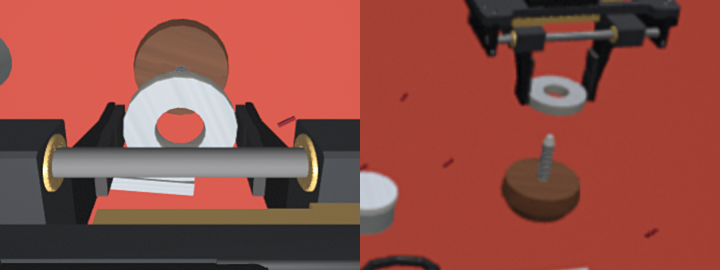

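Disc hangs level above the round foot's bolt.

Call:
send_rows:
  plan:
    - [255,-0.0005,0.001,0.02,0]
    - [255,0,0,0.02,0]
    - [255,0,0,0.02,0]
    - [255,0,0,0.015,0]
    - [255,0,0,0.01,0]
    - [255,0,0,0.0055,0]
    - [255,0,0,0,0]
    - [255,0,0,0,0]
    - [255,0,0,0,0]

```text
time_s: 22.67
position: [0.6184, 0.2979, 0.0568]
tcp_rot: [[-1.0, 0.0, 0.002], [0.0, 1.0, 0.001], [-0.002, 0.001, -1.0]]
force: [0.6, -0.3, -1.2]
opening: 0.68
grasp_force: 30.0
```

Call:
send_rows:
  plan:
    - [255,0,0,0.004,0]
    - [255,0,0,0,0]
    - [255,0,0,0,0]
    - [0,0,0,0,0]
    - [0,0,0,0,0]
    - [0,0,0,0,0]
    - [0,0,0,0,0]
    - [0,0,0,-0.03,0]
    - [0,0,0,-0.04,0]
    - [0,0,0,-0.04,0]
    - [0,0,-0.04,0,0]
    - [0,0,-0.04,0,0]
    - [0,0,-0.04,0,0]
    - [0,0,-0.04,0,0]
    - [0,0,-0.04,0,0]
    - [0,0,-0.04,0,0]
    - [0,0,0,0,0]

```text
time_s: 24.08
position: [0.618, 0.0505, 0.1618]
tcp_rot: [[-1.0, 0.006, 0.001], [0.006, 1.0, -0.003], [-0.001, -0.003, -1.0]]
force: [0.7, 0.7, 0.1]
opening: 0.999
grasp_force: 0.0
```

```bash
python3 -c "
from h import *
print(read_state()['position']);stack('rf',(.617,.297))"
```

```text
[0.618042   0.05052148 0.16177899]
rf -4 127 z -1.4 mid [0.6172 0.2947]
rf 0 198 z 1.6 mid [0.6169 0.2976]
rf 4 20 z 4.7 mid [0.6175 0.2967]
rf 20 39 z 22.3 mid [0.6156 0.2838]
rf 24 30 z 25.9 mid [0.6115 0.2906]
rf 28 35 z 30.1 mid [0.6156 0.2881]
rf 32 171 z 34.6 mid [0.6162 0.2964]
rf 36 208 z 37.6 mid [0.6165 0.2962]
rf 40 28 z 41.8 mid [0.6183 0.2966]
rf 44 183 z 46.6 mid [0.6185 0.298 ]
rf 48 234 z 49.5 mid [0.618 0.298]
rf 52 16 z 52.9 mid [0.6126 0.2992]
```

Disc seated. Now the sleeve.

Call:
send_rows:
  plan:
    - [0,0,-0.04,0,0]
    - [0,0,-0.04,0,0]
    - [0,0,-0.04,0,0]
    - [0,0,-0.04,0,0]
    - [0,0,-0.04,0,0]
    - [0,0,-0.04,0,0]
    - [0,0,-0.04,0,0]
    - [0,0,-0.04,0,0]
    - [0,-0.005,-0.015,0,0]
    - [0,0,0,0,0]
    - [0,0,0,0,0]
    - [0,0,0,0,0]

```text
time_s: 25.13
position: [0.6225, -0.2748, 0.1612]
tcp_rot: [[-1.0, -0.002, -0.001], [-0.002, 1.0, 0.002], [0.001, 0.002, -1.0]]
force: [0.2, -0.5, 0.0]
opening: 0.995
grasp_force: 0.0
```

```bash
python3 -c "
from h import *
wrist('w9',.03,(.6235,-.2858))"
```

```text
tcp [ 0.6225 -0.2748  0.1612] yaw_y 90.09 seedpx 267 212
rect ((621.7774658203125, -286.7813720703125), (44.65606689453125, 39.675018310546875), 11.413850784301758) centroid 621.8710387443672 -286.1599333856392
min width at deg 77 39.6 max 45.3
rect ((620.0028076171875, -285.89605712890625), (20.155807495117188, 18.526275634765625), 44.03163146972656) centroid 620.0665194340014 -285.8458182491791
min width at deg 0 17.4 max 23.3
```

View pics/w9.png

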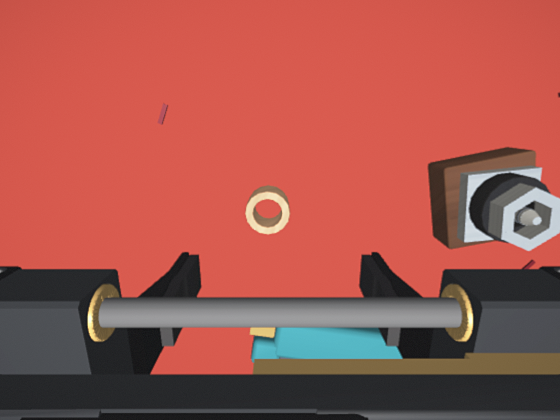

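The view shows the finished square stack at right and the sleeve at (267,212), clear of the gun.

Call:
send_rows:
  plan:
    - [0,-0.0013,-0.0112,0.02,0]
    - [0,0,0,0.04,0]
    - [0,0,0,0.04,0]
    - [0,0,0,0.025,0]
    - [0,0,0,0.01,0]
    - [0,0,0,0.004,0]
    - [0,0,0,0,0]
    - [0,0,0,0,0]
    - [255,0,0,0,0]
    - [255,0,0,0,0]
    - [255,0,0,0,0]
    - [255,0,0,0,0]
    - [255,0,0,0,0]
    - [255,0,0,0,0]
    - [255,0,0,0,0]
    - [255,0,0,0,0]
    - [255,0,0,0,0]

```text
time_s: 26.6
position: [0.6238, -0.2883, 0.0225]
tcp_rot: [[-1.0, -0.0, -0.0], [-0.0, 1.0, 0.0], [0.0, 0.0, -1.0]]
force: [-1.0, 0.2, 0.4]
opening: 0.455
grasp_force: 30.2
```

Call:
send_rows:
  plan:
    - [255,0,0,-0.03,0]
    - [255,0,0,-0.04,0]
    - [255,0,0,-0.04,0]
    - [255,0,0,-0.04,0]
    - [255,0,0.018,0,0]
    - [255,0,0.0355,0,0]
    - [255,0,0.0355,0,0]
    - [255,0,0.0355,0,0]
    - [255,0,0.0355,0,0]
    - [255,0,0.0355,0,0]
    - [255,0,0.0355,0,0]
    - [255,0,0.0355,0,0]
    - [255,0,0.0355,0,0]
    - [255,0,0.0355,0,0]
    - [255,0,0.0355,0,0]
    - [255,0,0.0355,0,0]
    - [255,0,0.0355,0,0]
    - [255,0,0.0355,0,0]
    - [255,0,0.0355,0,0]
    - [255,0,0.0355,0,0]

```text
time_s: 28.27
position: [0.6232, 0.2641, 0.1722]
tcp_rot: [[-1.0, -0.0, -0.0], [-0.0, 1.0, -0.0], [0.0, -0.0, -1.0]]
force: [0.9, -0.6, -0.9]
opening: 0.453
grasp_force: 30.2
```

Call:
send_rows:
  plan:
    - [255,0.006,0.025,0,0]
    - [255,0,0.01,0.02,0]
    - [255,0,0,0,0]
    - [255,0,0,0,0]
    - [255,0,0,0,0]

```text
time_s: 28.68
position: [0.6178, 0.2962, 0.1524]
tcp_rot: [[-1.0, 0.0, -0.001], [0.0, 1.0, -0.001], [0.001, -0.001, -1.0]]
force: [0.2, -0.2, -0.3]
opening: 0.451
grasp_force: 30.2
```

```bash
python3 - <<'E'
from h import *
p,_=capture("wrist");p2,_=capture("scene")
cv2.imwrite("pics/w10.png",np.hstack([p[150:,100:460],cv2.resize(p2[120:260,330:510],None,fx=2,fy=2)[:270]]))
E
```

```text
(no output)
```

View pics/w10.png

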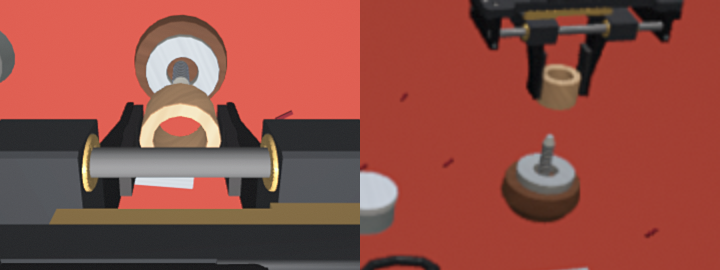

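Sleeve is level and centred over the bolt; disc flat below.

Call:
send_rows:
  plan:
    - [255,0,0.001,0.02,0]
    - [255,0,0,0.02,0]
    - [255,0,0,0.015,0]
    - [255,0,0,0.013,0]
    - [255,0,0,0.008,0]
    - [255,0,0,0.0035,0]
    - [255,0,0,0,0]
    - [255,0,0,0,0]
    - [255,0,0,0,0]

```text
time_s: 29.53
position: [0.6186, 0.2984, 0.0742]
tcp_rot: [[-1.0, -0.0, 0.002], [-0.0, 1.0, 0.001], [-0.002, 0.001, -1.0]]
force: [0.5, 0.1, 0.2]
opening: 0.455
grasp_force: 30.2
```

Call:
send_rows:
  plan:
    - [255,0,0,0.0033,0]
    - [255,0,0,0,0]
    - [255,0,0,0,0]
    - [0,0,0,0,0]
    - [0,0,0,0,0]
    - [0,0,0,0,0]
    - [0,0,0,0,0]
    - [0,0,0,-0.03,0]
    - [0,0,0,-0.04,0]
    - [0,0,0,-0.04,0]
    - [0,0.04,0,0,0]
    - [0,0.04,0,0,0]
    - [0,0.04,0,0,0]
    - [0,0.04,0,0,0]
    - [0,0,0,0,0]
    - [0,0,0,0,0]

```text
time_s: 30.87
position: [0.4544, 0.2979, 0.1796]
tcp_rot: [[-1.0, -0.002, -0.003], [-0.002, 1.0, -0.001], [0.003, -0.001, -1.0]]
force: [0.6, -1.2, 1.6]
opening: 0.999
grasp_force: 0.0
```

```bash
python3 - <<'E'
from h import *
stack('rf',(.617,.297));stack('sf',(.611,-.092))
p,_=capture("scene");cv2.imwrite("pics/end.png",p)
E
```

```text
rf -4 151 z -1.4 mid [0.6173 0.297 ]
rf 0 210 z 1.5 mid [0.6168 0.2966]
rf 4 16 z 4.9 mid [0.6151 0.2963]
rf 16 21 z 18.5 mid [0.6126 0.285 ]
rf 20 32 z 22.1 mid [0.6157 0.2888]
rf 24 29 z 26.3 mid [0.6139 0.2894]
rf 28 31 z 30.3 mid [0.6152 0.2921]
rf 32 137 z 34.6 mid [0.6163 0.2969]
rf 36 212 z 37.5 mid [0.6157 0.2963]
rf 40 18 z 41.2 mid [0.6134 0.2948]
rf 44 100 z 46.6 mid [0.6184 0.2978]
rf 48 122 z 49.3 mid [0.618  0.2978]
rf 52 28 z 53.3 mid [0.6218 0.2917]
rf 60 18 z 61.9 mid [0.6145 0.295 ]
rf 64 20 z 66.3 mid [0.6137 0.295 ]
rf 68 25 z 70.3 mid [0.6142 0.2948]
rf 72 40 z 74.5 mid [0.618  0.2976]
rf 76 111 z 78.2 mid [0.6176 0.2975]
rf 80 29 z 81.0 mid [0.6169 0.2974]
sf -4 128 z -1.3 mid [ 0.6111 -0.0915]
sf 0 148 z 1.6 mid [ 0.6118 -0.0926]
sf 28 19 z 30.9 mid [ 0.6092 -0.0937]
sf 32 217 z 34.4 mid [ 0.6112 -0.0923]
sf 36 190 z 37.5 mid [ 0.6118 -0.0921]
sf 40 24 z 41.5 mid [ 0.615  -0.0907]
sf 44 87 z 46.4 mid [ 0.6113 -0.0915]
sf 48 106 z 49.5 mid [ 0.6111 -0.0912]
sf 64 71 z 66.5 mid [ 0.6082 -0.0923]
sf 68 78 z 69.3 mid [ 0.6077 -0.092 ]
sf 76 16 z 77.3 mid [ 0.6075 -0.0882]
sf 80 114 z 82.5 mid [ 0.6123 -0.092 ]
sf 84 111 z 85.4 mid [ 0.6119 -0.0919]
```

View pics/end.png

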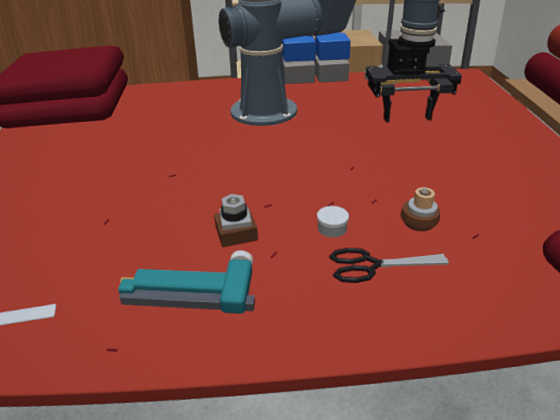

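Both stacks are complete at (235,215) and (422,208), with the right heights (hex top 84, sleeve top 78 mm); tin, gun and scissors have not moved.

```bash
python3 -c "
from rig import *
print(hand_in())"
```

```text
the job is handed in; nothing more can be done
None
```

Both feet are made up and the job is handed in at about 31 s of the 112 s allowed; the last camera check showed all five pieces level, at the right heights and centred, and the tin, staple gun and scissors unmoved, but the hand-in gave back no verdict.

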